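# Dock the hoist battery on its charger

### The job

Push the heavy upright battery box along the counter into the charging bay, low down near its base so that it slides and does not tip, until it is fully home against the back stop; then press the charger's button right down and let it go. Only push: do not lift the battery or touch its carrying handle, do not press the button before the battery is home, and leave the other things on the counter where they stand.

Things in the scene. Friction and masses are not known exactly. Their poses are not given: they have to be found in the camera images.
- battery: Battery box of a patient hoist: loose upright grey block, 96 (x) x 110 (y) x 200 mm high, 1.2 to 1.8 kg, flat sides. Origin: centre of underside, z up. Its +x face (brass contacts) enters the bay first; its -x face (paper label) is the one to push. Slides at 6 to 12 N; pushed within 40 mm of the counter it slides, at half height it tips. Lean the tool so the fingertips lead and only they touch it.
- battery_handle: The battery's black carrying handle, an arch of 12 mm round bar along the box's y, 88 mm wide overall, rising 36 mm above the box's top. Origin: middle of the arch's foot, on the box's top, 200 mm above its underside. Not to be touched.
- bay: Fixed U frame, no floor, +x the way in, z up. Origin: on the counter where a fully home battery has its origin and axes (its pushed face then at x = -48 mm). Back stop face x = +49. Rails 30 high, inner faces y = +-64 for x = -30 to 50 (entry 124 wide at x = -30), flaring 31 degrees out to x = -75 (mouth 172). Button console y = 92 to 158, x = -15 to 55, 50 high.
- charge_button_top (a point): Centre of the top of the charger's round white push button (radius 16 mm) on the console, facing up; it lies at x = +15, y = +125 mm in the bay's frame. Pressed straight down.
- charge_button (a joint): Travel of the push button in m: 0 up, 0.006 fully down (about 5 N); springs back. Past 0.004 counts as pressed.
- wash_bottle: Bystander: white plastic bottle, radius 34, 190 high (mm), loose, standing on the counter. Origin: centre of its underside.
- glass_bottle: Bystander: clear glass bottle, radius 36, 160 high (mm), loose, standing on the counter. Origin: centre of its underside.
- carton: Bystander: paper carton 120 x 60 x 50 (mm), loose, standing on the counter. Origin: centre of its underside.
- jar: Bystander: white jar, radius 30, 70 high (mm), loose, standing on the counter. Origin: centre of its underside.
- bowl: Bystander: steel bowl, radius 65, 45 high (mm), loose, standing on the counter. Origin: centre of its underside.
- tape: Bystander: roll of tape lying flat, radius 40, 25 high (mm), loose, standing on the counter. Origin: centre of its underside.
- cup: Bystander: white cup, radius 35, 80 high (mm), loose, standing on the counter. Origin: centre of its underside.
Not all that is in view belongs to the job. What is shaped like the battery but orange is not meant.

How it is judged:
By the outcome, as a careful person would: the job done as asked, in the order asked, and still so for the second after the job is handed in, with the robot touching nothing.
It also fails if it takes over 67 s, if anything falls off the work surface, if the arm or the gripper's body presses on something with over 40 N, if the wrist force passes 120 N, or if a joint passes its speed limit or range.

### The arm

A 7-joint arm with a two-finger parallel gripper is mounted at the origin on the work surface. World frame = base frame: x ahead of the robot, y to its left, z up, the work surface at z = 0. Lengths are in m, angles in rad, forces in N, time in s.
With the tool pointing down it reaches from about 0.425 to 0.925 m from the base axis. Payload 6.8 kg.
Tool frame: the origin (TCP) lies between the finger pads; the fingertips stand r.tcp_to_tips ahead of it and the grasp point (between the pads) lies 3 mm ahead of it (r.tcp_to_tips is the distance from the TCP to the fingertips, in m); z points along the fingers, y is the line along which they close (so a half turn about z gives the same grasp; the last joint's range is limited). The gripper opens to 85 mm and grips with 20 to 120 N. Pads are 22 mm wide; open, the fingers measure 114 mm over their backs; the gripper's body (76 mm by 85 mm) begins 54 mm behind the grasp point. The pads swing forward as they close: fully open they stand 13 mm farther back than shut.
Start: joints at [-1.287, 0.477, 0.022, 1.555, -0.011, 1.109, -0.083], TCP at [0.258, 0.624, 0.253] pointing down, gripper open.
Joint ranges: [-2.96, 2.96], [-0.34, 2.1], [-1.41, 1.46], [0.24, 2.44], [-1.37, 4.51], [0.17, 1.92], [-2.96, 2.96]. Speed limits (rad/s): [2.39, 2.39, 3.14, 3.14, 3.14, 3.14, 3.14].

### API

Orientations are given as a rotation vector (axis times angle).
In Python, from bench import r gives the robot as it stands. The module is installed in compiled form; this text tells all that it offers.
- The arm moves only by the tool step_arm, never from a script. Its argument "moves" is a list of rows, each an object of numbers: "rx", "ry", "rz": the turn, a rotation vector about the tool's x, y, z in degrees; "dx", "dy", "dz": the shift along the tool's x, y, z in mm; "gripper": the opening, from -1 (shut) to 1 (fully open). In form: [{"rx": .., "ry": .., "rz": .., "dx": .., "dy": .., "dz": .., "gripper": ..}, ...]. A call has 1 to 20 rows; each row shifts and turns the commanded pose from where the row before left it, along the tool's axes as they then stand; what a row does not reach is not made up. A row lasts 1/8 s, in which the tool goes at most 62.5 mm and 10.7 degrees, less where a joint would pass 70% of its speed; a pose out of reach is approached as far as the arm can. A call is refused whole if a number of a shift passes 62.5 or a number of a turn 10.7, either way. A call with a gripper value outside its range is refused whole. The fingers move at their own pace and stop on an object; "grip_force" is the grip in N (left out, the last holds). Time passes only in rows, so rows that do not move let the fingers close. It gives the time, the measured TCP pose, the force, the opening and the grip force at its end, in the units of the state.
- r.get_obs(): the state, without advancing time (a new reading comes with each control period).
- r.grab_frame(name): name is "side" or "top" or "wrist"; returns the picture (480x640x3 uint8, blue, green, red); there is no depth.
- r.camera_info(name): a dict with "mtx" (3x3 intrinsics, pixels), "rvec" (rotation vector, rad) and "tvec" (3), from world to camera coordinates, as OpenCV has them. Camera axes: x right, y down, z forward; pixel columns grow to the right and rows downward; lengths in m; the calibration is good to about 2 mm. A picture is of the moment at which its call begins: read the wrist's pose just before it. camera_info takes no time and is no camera call; for the wrist camera it gives the pose at the moment of the call.
- r.hand_in(): hands the job in; it is judged then, once.
The state is a dict: "clock": time; "joints": joint angles; "qvel": joint speeds; "tau": joint torques, N m; "tcp_pos": TCP position; "orientation": TCP orientation; "contact_force": force on the tool from outside, world axes, zero at the start; "moment": the same for the moment, N m; "grip_width": finger opening in m; "gripper_force": force on a finger pad.
Only numpy, scipy, OpenCV 4.12 (cv2) and the standard library are available. Lean on these libraries where they do the work, as an engineer would, in place of code of your own. Each camera call takes 0.05 s, during which the arm holds its last target. There are 200 camera calls.

## Working session

There is one attempt and no reset: what is moved stays moved. The work goes in short steps, Python scripts to look and compute and a tool call to move; the robot and the scene stay as the last step left them, time stands still between calls to the robot, and variables do not carry over. Pictures are saved under pics/ and viewed, at most 10 in all, crops included, and the job is handed in when it is done.

Besides the shell and the picture viewer there is one more tool, called after "Emit:" as name(argument=value, ...) on one line, values as JSON. step_arm: Moves the arm, as the interface text tells. Its arguments: {"type":"object","properties":{"moves":{"type":"array","items":{"type":"object","properties":{"rx":{"type":"number"},"ry":{"type":"number"},"rz":{"type":"number"},"dx":{"type":"number"},"dy":{"type":"number"},"dz":{"type":"number"},"gripper":{"type":"number"}}}},"grip_force":{"type":"number"}},"required":["moves"]}

```bash
mkdir -p pics; python3 - <<'E'
from bench import r
import cv2,numpy as np
print(r.get_obs(), r.tcp_to_tips)
for n in("top","side"):
    cv2.imwrite(f"pics/{n}0.png",r.grab_frame(n)); c=r.camera_info(n); R=cv2.Rodrigues(np.array(c["rvec"]))[0]
    print(n,c["mtx"],-R.T@np.ravel(c["tvec"]),R)
E
```

```text
{'clock': 0.0, 'joints': array([-1.28711088,  0.47781041,  0.02230869,  1.55648215, -0.01148764,
        1.10927593, -0.08312488]), 'qvel': array([ 1.47310093e-03, -5.34568537e-04, -5.87310798e-04,  2.30881435e-03,
        1.40305837e-03, -8.48814475e-05, -1.42498809e-03]), 'tau': array([ 6.24529753e-05, -5.96474218e+01,  1.60768267e+00, -2.81194103e+01,
        1.24034329e-02,  9.33503208e-03, -3.04264027e-07]), 'tcp_pos': array([0.25752433, 0.62333583, 0.2523052 ]), 'orientation': array([-6.11396923e-01, -3.08129317e+00,  2.88081537e-03]), 'contact_force': array([ 0.59722564, -0.63581925, -0.2386859 ]), 'moment': array([ 0.0067041 , -0.02949284,  0.07374305]), 'gripper_force': 0.0, 'grip_width': 0.08552880692805616} 0.022
top [[513.54062168   0.         320.99013804]
 [  0.         513.54062168 236.23993865]
 [  0.           0.           1.        ]] [ 0.415464   -0.0310743   1.41805752] [[-0.0057058  -0.9997738  -0.02048878]
 [-0.99296581  0.00808773 -0.11812488]
 [ 0.11826387  0.01967066 -0.99278735]]
side [[499.1824668    0.         321.37427911]
 [  0.         499.1824668  241.99959463]
 [  0.           0.           1.        ]] [ 1.46479036 -0.69127639  0.94046404] [[ 0.58425685  0.81148534 -0.01163918]
 [ 0.4701429  -0.35011598 -0.81017557]
 [-0.66152066  0.46787855 -0.58607174]]
```

View pics/top0.png

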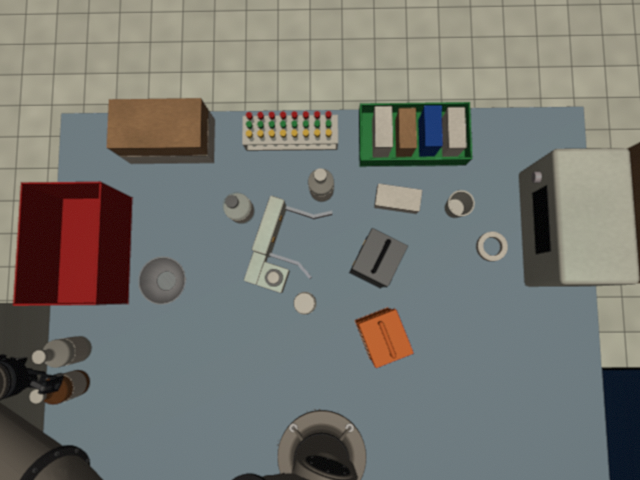

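View pics/side0.png

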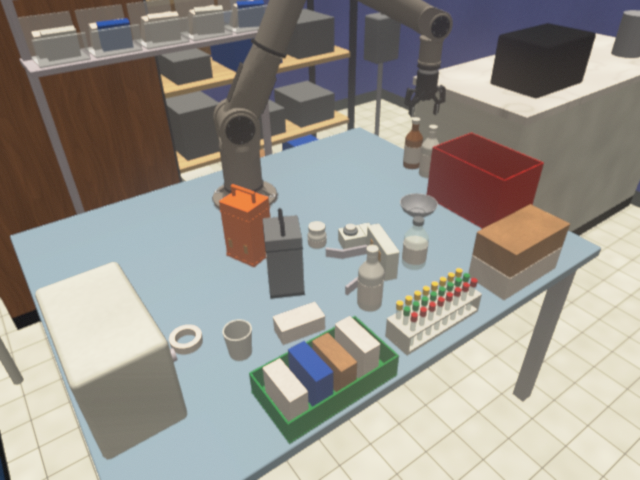

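The grey block at top (380,258) is the battery. The orange one at (385,338) has the same shape but is the decoy. The bay is the pale green frame at (268,245): rails open to the right and the button is at (273,277). An enlarged crop will confirm this.

```bash
python3 - <<'E'
import cv2
a=cv2.imread("pics/top0.png")[160:330,210:430]
cv2.imwrite("pics/c1.png",cv2.resize(a,(770,595),interpolation=cv2.INTER_CUBIC))
E
```

```text
(no output)
```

View pics/c1.png

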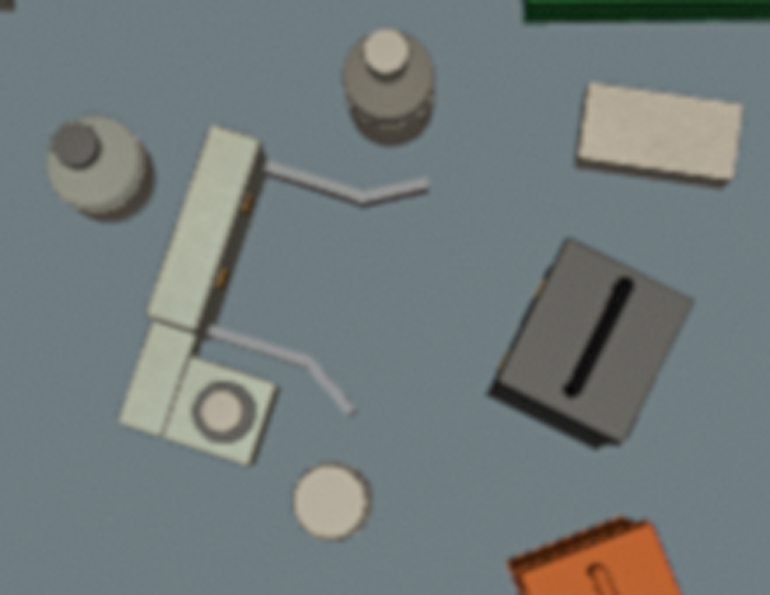

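The crop confirms it: the battery is grey with brass contacts on its left edge at crop (540,285). Its top corners are at about (568,238), (693,300), (622,440) and (497,383). The rails kink at about (363,200) and (310,360), and the button is at (222,411).

```bash
cat > h.py <<'E'
from bench import r
import cv2,numpy as np
def ray(n,uv,z):
    c=r.camera_info(n);K=np.array(c["mtx"]);R=cv2.Rodrigues(np.array(c["rvec"]))[0];o=-R.T@np.ravel(c["tvec"])
    uv=np.atleast_2d(np.array(uv,float));d=np.c_[(uv-K[:2,2])/K[0,0],np.ones(len(uv))]@R
    return (o+d*((z-o[2])/d[:,2])[:,None])
def crop(p): return np.array(p,float)/3.5+[210,160]-0.36
E
python3 - <<'E'
from h import *
im=cv2.imread("pics/top0.png")
def refine(p,k=4):
    g=cv2.cvtColor(im,cv2.COLOR_BGR2GRAY);q=np.float32(p).reshape(-1,1,2)
    return cv2.cornerSubPix(g,q.copy(),(2,2),(-1,-1),(3,20,.01)).reshape(-1,2)
p=crop([(568,238),(693,300),(622,440),(497,383)])
B=ray("top",p,.2)[:,:2]
print("batt",B.round(4),"c",B.mean(0),"sides",[np.linalg.norm(B[i]-B[i-1]).round(4) for i in range(4)])
f=(B[0]+B[3]-B[1]-B[2]);f/=np.linalg.norm(f);g=B[0]-B[3];print("yaw",np.degrees(np.arctan2(f[1],f[0])),np.degrees(np.arctan2(g[1],g[0]))+90)
h=ray("top",crop([(627,285),(571,389)]),.23)[:,:2];print("handle mid",h.mean(0),np.degrees(np.arctan2(*(h[0]-h[1])[::-1]))+90)
C=ray("top",crop([(190,358),(275,383),(250,465),(163,437)]),.05)[:,:2]
print("console",C.round(4),[np.linalg.norm(C[i]-C[i-1]).round(4) for i in range(4)])
K=ray("top",crop([(363,196),(310,360),(428,184),(351,410),(268,166),(210,330)]),.03)[:,:2]
print("kinks etc",K.round(4),"dist",np.linalg.norm(K[0]-K[1]),"mouth",np.linalg.norm(K[2]-K[3]))
bt=ray("top",crop([(222,411)]),.058)[0,:2];print("button",bt)
S=ray("top",crop([(212,126),(262,143),(198,330),(149,314)]),.09)[:,:2]
for a in (K[0]-K[1],K[2]-K[3],K[4]-K[5],C[1]-C[2],C[0]-C[3],S[0]-S[3],S[1]-S[2]): print("yaw-y",np.degrees(np.arctan2(a[1],a[0]))+90, np.linalg.norm(a))
for n,q,z in(("jar",(332,501),.07),("glass?",(386,90),.1),("wash",(100,165),.13),("carton",(660,132),.05)):print(n,ray("top",crop([q]),z)[0,:2])
print("decoy",ray("top",[(356,322),(395,309),(413,352),(376,366)],.2)[:,:2])
E
```

```text
batt [[ 0.5803 -0.1288]
 [ 0.5371 -0.2127]
 [ 0.4428 -0.1627]
 [ 0.4817 -0.0791]] c [ 0.51044518 -0.14580788] sides [np.float64(0.1104), np.float64(0.0944), np.float64(0.1068), np.float64(0.0922)]
yaw 63.89057521393395 63.25717133278299
handle mid [ 0.51009168 -0.14572667] 60.854145411729775
console [[0.5105 0.149 ]
 [0.491  0.084 ]
 [0.429  0.1028]
 [0.4505 0.1691]] [np.float64(0.0633), np.float64(0.0679), np.float64(0.0648), np.float64(0.0697)]
kinks etc [[ 0.6378  0.017 ]
 [ 0.5097  0.0585]
 [ 0.6468 -0.0339]
 [ 0.4709  0.0269]
 [ 0.6622  0.0915]
 [ 0.5336  0.1362]] dist 0.1346244938530037 mouth 0.1861141284440583
button [0.46964969 0.12339868]
yaw-y 72.02638700362911 0.1346244938530037
yaw-y 70.93257616421128 0.1861141284440583
yaw-y 70.80353936214848 0.13624488509360355
yaw-y 73.07604080686914 0.06480098893847036
yaw-y 71.44936752924733 0.06326246274103821
yaw-y 71.97584518747828 0.14907366381568576
yaw-y 71.42990727509681 0.1483337917496918
jar [0.40179101 0.03961475]
glass? [ 0.70656219 -0.00293874]
wash [0.64633558 0.20533054]
carton [ 0.68243456 -0.21304985]
decoy [[ 0.35786181 -0.08770189]
 [ 0.38749918 -0.17937124]
 [ 0.28856277 -0.21874825]
 [ 0.25709345 -0.1325528 ]]
```

The sizes agree with the description: the battery top measures about 93x109 mm, and the rail spacing and console fit too. The estimates are:

| Item | Position (m) | Yaw |
|---|---|---|
| Bay origin | (0.583, 0.068) | about 71.7° |
| Battery | (0.510, -0.146) | about 63° |

The battery is nearly on the bay axis, 226 mm short of home. I'll swing over high and turn the tool so its x axis points along the bay.

Emit:
step_arm(moves=[{"dz":-45},{"dz":-45},{"dz":-40},{"dx":-45,"dy":-32},{"dx":-45,"dy":-32},{"dx":-45,"dy":-32},{"dx":-45,"dy":-32},{"dx":-45,"dy":-32},{"dx":-45,"dy":-33},{"dx":-45,"dy":-33},{"dx":-45,"dy":-33},{"dx":-45,"dy":-33},{"dx":-45,"dy":-33},{}])

```text
invalid input at $.moves[0]: expected keys rx, ry, rz, dx, dy, dz, gripper
```

Emit:
step_arm(moves=[{"rz":10},{"rz":10},{"rz":10},{"rz":10},{"rz":10},{"rz":10},{"rz":10},{"rz":10},{"rz":6},{"gripper":0.4},{}])

```text
invalid input at $.moves[0]: expected keys rx, ry, rz, dx, dy, dz, gripper
```

```bash
cat >> h.py <<'E'
O=np.array([.583,.068]);Y=np.radians(71.7);f=np.array([np.cos(Y),np.sin(Y)]);l=np.array([-f[1],f[0]])
def st():
    o=r.get_obs();R=cv2.Rodrigues(np.array(o["orientation"]))[0];tip=o["tcp_pos"]+R[:,2]*r.tcp_to_tips
    b=tip[:2]-O
    print("t",round(o["clock"],2),"tcp",o["tcp_pos"].round(4),"tip",tip.round(4),"bay",(b@f).round(4),(b@l).round(4),"F",o["contact_force"].round(1),"w",round(o["grip_width"],4),"j",o["joints"].round(2))
    print(R.round(3).tolist()); return tip,R
E
python3 -c "from h import *; st()"
```

```text
t 0.1 tcp [0.2576 0.6234 0.2524] tip [0.2576 0.6234 0.2304] bay 0.4251 0.4833 F [ 0.6 -0.7 -1.1] w 0.0855 j [-1.29  0.48  0.02  1.56 -0.01  1.11 -0.08]
[[-0.924, 0.382, -0.0], [0.382, 0.924, -0.002], [-0.0, -0.002, -1.0]]
```

All keys are required in every row.

Emit:
step_arm(moves=[{"rx":0,"ry":0,"rz":0,"dx":0,"dy":0,"dz":-45,"gripper":1},{"rx":0,"ry":0,"rz":0,"dx":0,"dy":0,"dz":-45,"gripper":1},{"rx":0,"ry":0,"rz":0,"dx":0,"dy":0,"dz":-40,"gripper":1},{"rx":0,"ry":0,"rz":0,"dx":-45,"dy":-32,"dz":0,"gripper":1},{"rx":0,"ry":0,"rz":0,"dx":-45,"dy":-32,"dz":0,"gripper":1},{"rx":0,"ry":0,"rz":0,"dx":-45,"dy":-32,"dz":0,"gripper":1},{"rx":0,"ry":0,"rz":0,"dx":-45,"dy":-32,"dz":0,"gripper":1},{"rx":0,"ry":0,"rz":0,"dx":-45,"dy":-32,"dz":0,"gripper":1},{"rx":0,"ry":0,"rz":0,"dx":-45,"dy":-33,"dz":0,"gripper":1},{"rx":0,"ry":0,"rz":0,"dx":-45,"dy":-33,"dz":0,"gripper":1},{"rx":0,"ry":0,"rz":0,"dx":-45,"dy":-33,"dz":0,"gripper":1},{"rx":0,"ry":0,"rz":0,"dx":-45,"dy":-33,"dz":0,"gripper":1},{"rx":0,"ry":0,"rz":0,"dx":-45,"dy":-33,"dz":0,"gripper":1},{"rx":0,"ry":0,"rz":0,"dx":0,"dy":0,"dz":0,"gripper":1}])

```text
clock: 1.85
tcp_pos: [0.5513, 0.146, 0.3831]
orientation: [0.625, 3.078, -0.003]
contact_force: [0.2, 1.4, -0.4]
grip_width: 0.0856
gripper_force: 0.0
```

Emit:
step_arm(moves=[{"rx":0,"ry":0,"rz":10,"dx":0,"dy":0,"dz":0,"gripper":1},{"rx":0,"ry":0,"rz":10,"dx":0,"dy":0,"dz":0,"gripper":1},{"rx":0,"ry":0,"rz":10,"dx":0,"dy":0,"dz":0,"gripper":1},{"rx":0,"ry":0,"rz":10,"dx":0,"dy":0,"dz":0,"gripper":1},{"rx":0,"ry":0,"rz":10,"dx":0,"dy":0,"dz":0,"gripper":1},{"rx":0,"ry":0,"rz":10,"dx":0,"dy":0,"dz":0,"gripper":1},{"rx":0,"ry":0,"rz":10,"dx":0,"dy":0,"dz":0,"gripper":1},{"rx":0,"ry":0,"rz":10,"dx":0,"dy":0,"dz":0,"gripper":1},{"rx":0,"ry":0,"rz":6,"dx":0,"dy":0,"dz":0,"gripper":0.4},{"rx":0,"ry":0,"rz":0,"dx":0,"dy":0,"dz":0,"gripper":0.4},{"rx":0,"ry":0,"rz":0,"dx":0,"dy":0,"dz":0,"gripper":0.4}])

```text
clock: 3.22
tcp_pos: [0.5492, 0.1522, 0.3831]
orientation: [-2.546, -1.84, 0.001]
contact_force: [0.4, 0.3, -0.3]
grip_width: 0.0597
gripper_force: 0.0
```

```bash
python3 -c "from h import *; st()"
```

```text
t 3.23 tcp [0.5492 0.1522 0.3831] tip [0.5492 0.1522 0.3611] bay 0.0693 0.0585 F [ 0.4  0.3 -0.3] w 0.0597 j [-0.8   0.22  0.52  1.67 -0.11  1.29 -0.59]
[[0.314, 0.95, -0.001], [0.95, -0.314, 0.0], [-0.0, -0.001, -1.0]]
```

Emit:
step_arm(moves=[{"rx":0,"ry":0,"rz":0,"dx":-46,"dy":6,"dz":0,"gripper":0.4},{"rx":0,"ry":0,"rz":0,"dx":-46,"dy":6,"dz":0,"gripper":0.4},{"rx":0,"ry":0,"rz":0,"dx":-46,"dy":6,"dz":0,"gripper":0.4},{"rx":0,"ry":0,"rz":0,"dx":-46,"dy":6,"dz":0,"gripper":0.4},{"rx":0,"ry":0,"rz":0,"dx":-46,"dy":6,"dz":0,"gripper":0.4},{"rx":0,"ry":0,"rz":0,"dx":-46,"dy":7,"dz":0,"gripper":0.4},{"rx":0,"ry":0,"rz":0,"dx":-46,"dy":7,"dz":0,"gripper":0.4},{"rx":0,"ry":0,"rz":0,"dx":-46,"dy":7,"dz":0,"gripper":0.4},{"rx":0,"ry":0,"rz":0,"dx":-46,"dy":7,"dz":0,"gripper":0.4},{"rx":0,"ry":9,"rz":0,"dx":0,"dy":0,"dz":0,"gripper":0.4},{"rx":0,"ry":9,"rz":0,"dx":0,"dy":0,"dz":0,"gripper":0.4},{"rx":0,"ry":9,"rz":0,"dx":0,"dy":0,"dz":0,"gripper":0.4},{"rx":0,"ry":9,"rz":0,"dx":0,"dy":0,"dz":0,"gripper":0.4},{"rx":0,"ry":0,"rz":0,"dx":0,"dy":0,"dz":0,"gripper":0.4}])

```text
clock: 4.97
tcp_pos: [0.4721, -0.2616, 0.3816]
orientation: [-2.184, -1.565, -0.705]
contact_force: [0.1, 0.9, -0.4]
grip_width: 0.0598
gripper_force: 0.0
```

```bash
python3 -c "
from h import *; st(); cv2.imwrite('pics/s1.png',r.grab_frame('side'))"
```

```text
t 4.97 tcp [ 0.4721 -0.2616  0.3816] tip [ 0.4762 -0.2494  0.3638] bay -0.3348 0.0018 F [ 0.1  0.9 -0.4] w 0.0598 j [ 0.12  0.36  0.76  1.7  -0.76  1.59  0.71]
[[0.261, 0.947, 0.186], [0.767, -0.321, 0.556], [0.587, -0.003, -0.81]]
```

View pics/s1.png

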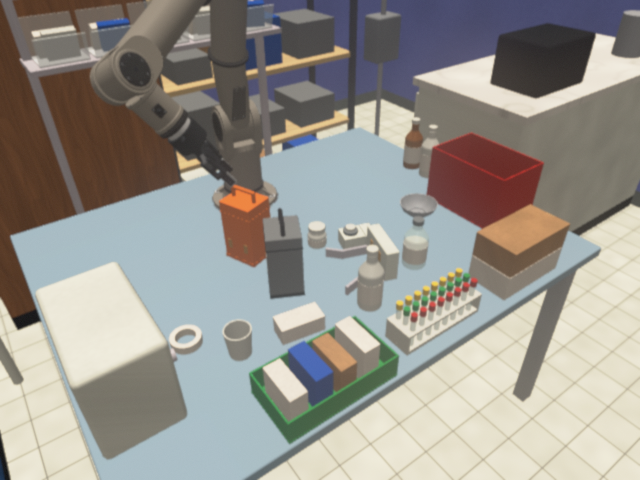

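The picture shows the leaned tool behind the grey battery and clear of the orange decoy at (245,225). I'll descend straight down behind it.

Emit:
step_arm(moves=[{"rx":0,"ry":0,"rz":0,"dx":-24,"dy":0,"dz":33,"gripper":0.4},{"rx":0,"ry":0,"rz":0,"dx":-24,"dy":0,"dz":33,"gripper":0.4},{"rx":0,"ry":0,"rz":0,"dx":-24,"dy":0,"dz":33,"gripper":0.4},{"rx":0,"ry":0,"rz":0,"dx":-24,"dy":0,"dz":33,"gripper":0.4},{"rx":0,"ry":0,"rz":0,"dx":-24,"dy":0,"dz":33,"gripper":0.4},{"rx":0,"ry":0,"rz":0,"dx":-24,"dy":0,"dz":33,"gripper":0.4},{"rx":0,"ry":0,"rz":0,"dx":-24,"dy":0,"dz":33,"gripper":0.4},{"rx":0,"ry":0,"rz":0,"dx":-24,"dy":0,"dz":33,"gripper":0.4},{"rx":0,"ry":0,"rz":0,"dx":0,"dy":0,"dz":0,"gripper":0.4}])

```text
clock: 6.15
tcp_pos: [0.4736, -0.2568, 0.0554]
orientation: [-2.174, -1.573, -0.703]
contact_force: [0.1, -0.1, -0.4]
grip_width: 0.0596
gripper_force: 0.0
```

```bash
python3 -c "
from h import *; st(); cv2.imwrite('pics/s2.png',r.grab_frame('side'))"
```

```text
t 6.15 tcp [ 0.4736 -0.2568  0.0554] tip [ 0.4776 -0.2445  0.0376] bay -0.3298 0.0019 F [ 0.1 -0.1 -0.4] w 0.0596 j [ 0.28  0.79  0.57  1.92 -1.05  1.2   1.2 ]
[[0.254, 0.95, 0.18], [0.768, -0.312, 0.56], [0.588, -0.004, -0.809]]
```

View pics/s2.png

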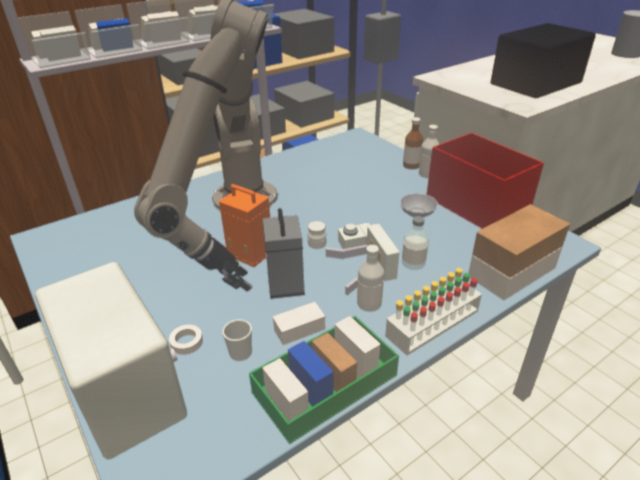

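The gripper at (235,275) is behind the battery's base and clear of the decoy. I'll lower a little and push gently along the bay axis.

Emit:
step_arm(moves=[{"rx":0,"ry":0,"rz":0,"dx":-8,"dy":0,"dz":11,"gripper":0.4},{"rx":0,"ry":0,"rz":0,"dx":6,"dy":0,"dz":4.4,"gripper":0.4},{"rx":0,"ry":0,"rz":0,"dx":6,"dy":0,"dz":4.4,"gripper":0.4},{"rx":0,"ry":0,"rz":0,"dx":6,"dy":0,"dz":4.4,"gripper":0.4},{"rx":0,"ry":0,"rz":0,"dx":6,"dy":0,"dz":4.4,"gripper":0.4},{"rx":0,"ry":0,"rz":0,"dx":4,"dy":0,"dz":2.9,"gripper":0.4},{"rx":0,"ry":0,"rz":0,"dx":4,"dy":0,"dz":2.9,"gripper":0.4},{"rx":0,"ry":0,"rz":0,"dx":4,"dy":0,"dz":2.9,"gripper":0.4},{"rx":0,"ry":0,"rz":0,"dx":4,"dy":0,"dz":2.9,"gripper":0.4},{"rx":0,"ry":0,"rz":0,"dx":4,"dy":0,"dz":2.9,"gripper":0.4},{"rx":0,"ry":0,"rz":0,"dx":4,"dy":0,"dz":2.9,"gripper":0.4},{"rx":0,"ry":0,"rz":0,"dx":4,"dy":0,"dz":2.9,"gripper":0.4},{"rx":0,"ry":0,"rz":0,"dx":4,"dy":0,"dz":2.9,"gripper":0.4},{"rx":0,"ry":0,"rz":0,"dx":4,"dy":0,"dz":2.9,"gripper":0.4}])

```text
clock: 7.95
tcp_pos: [0.4975, -0.192, 0.0431]
orientation: [-2.187, -1.571, -0.707]
contact_force: [-0.2, -7.2, -0.1]
grip_width: 0.0599
gripper_force: 3.6
```

```bash
cat >> h.py <<'E'
def batt(name):
    im=r.grab_frame("top");cv2.imwrite(f"pics/{name}.png",im)
    hsv=cv2.cvtColor(im,cv2.COLOR_BGR2HSV);c=crop([(600,340)])[0];
    # handle: darkest blob near battery; top face: grey low saturation
    m=((hsv[...,1]<35)&(hsv[...,2]>70)&(hsv[...,2]<125)).astype(np.uint8)
    m|=(hsv[...,2]<45).astype(np.uint8)*0
    m[:200]=0;m[310:]=0;m[:,:285]=0;m[:,420:]=0
    m=cv2.morphologyEx(m,cv2.MORPH_CLOSE,np.ones((7,7)))
    n,lab,s,_=cv2.connectedComponentsWithStats(m);k=1+s[1:,4].argmax()
    cs=cv2.findContours((lab==k).astype(np.uint8),0,1)[0][0];q=cv2.boxPoints(cv2.minAreaRect(cs))
    P=ray("top",q,.2)[:,:2];b=P.mean(0)-O
    e=[P[i]-P[i-1] for i in range(4)]
    print("px",q.round(0).tolist(),"sides",[np.linalg.norm(x).round(3) for x in e],"bay",(b@f).round(4),(b@l).round(4),"yawerr",[((np.degrees(np.arctan2(x[1],x[0])-Y)+45)%90-45).round(1) for x in e[:2]])
E
python3 -c "
from h import *; st(); batt('t1')"
```

```text
t 7.95 tcp [ 0.4975 -0.192   0.0431] tip [ 0.5017 -0.1798  0.0252] bay -0.2608 -0.0006 F [-0.2 -7.2 -0.1] w 0.0599 j [ 0.18  0.77  0.53  1.99 -1.14  1.11  1.18]
[[0.258, 0.947, 0.189], [0.77, -0.32, 0.553], [0.584, 0.003, -0.812]]
px [[327.0, 236.0], [405.0, 221.0], [420.0, 294.0], [341.0, 309.0]] sides [np.float64(0.176), np.float64(0.191), np.float64(0.177), np.float64(0.188)] bay -0.2163 0.0242 yawerr [np.float64(29.0), np.float64(29.1)]
```

View pics/t1.png

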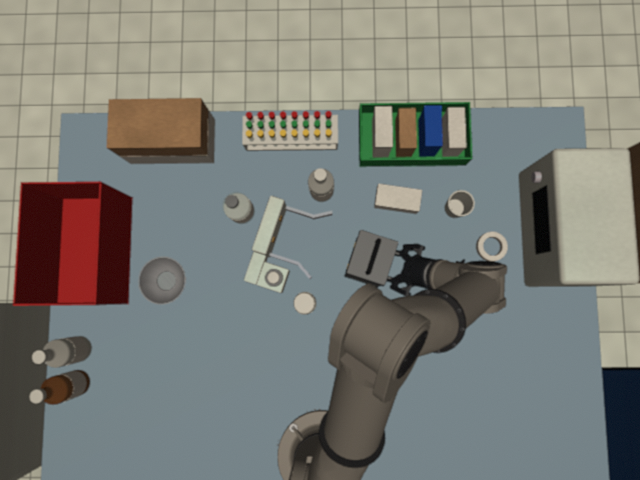

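The battery at (372,258) is now square to the rails, pushed by about 7 N with no tipping. I'll check its lateral position from its corners, then carry on.

```bash
cat >> h.py <<'E'
def batt(name,uv):
    im=r.grab_frame("top");cv2.imwrite(f"pics/{name}.png",im);g=im.max(2)
    w=np.zeros_like(g);cv2.circle(w,(int(uv[0]),int(uv[1])),24,1,-1)
    m=((g<38)&(w>0)).astype(np.uint8);n,lab,s,ce=cv2.connectedComponentsWithStats(m)
    for k in range(1,n):
        if s[k,4]<40: continue
        pts=np.argwhere(lab==k)[:,::-1].astype(np.float32);(c,(a,b),_)=cv2.minAreaRect(pts)
        P=ray("top",pts,.228)[:,:2];v=np.linalg.svd(P-P.mean(0))[2][0] if 0 else np.linalg.eigh(np.cov(P.T))[1][:,-1]
        d=P.mean(0)-O;print("blob",s[k,4],np.round(c),round(a),round(b),"bay",(d@f).round(4),(d@l).round(4),"yawerr",((np.degrees(np.arctan2(v[1],v[0])-Y)+45)%90-45).round(1))
E
python3 -c "
from h import *
P=ray('top',[(361,231),(398,243),(384,285),(346,272)],.2)[:,:2];d=P.mean(0)-O;print((d@f),d@l)
batt('t2',(372,258))"
```

```text
-0.20974879898822973 0.00916787458117866
blob 122 [373. 256.] 3 36 bay -0.2081 0.0081 yawerr -0.5
```

Emit:
step_arm(moves=[{"rx":0,"ry":0,"rz":0,"dx":6,"dy":0,"dz":4.4,"gripper":0.4},{"rx":0,"ry":0,"rz":0,"dx":6,"dy":0,"dz":4.4,"gripper":0.4},{"rx":0,"ry":0,"rz":0,"dx":6,"dy":0,"dz":4.4,"gripper":0.4},{"rx":0,"ry":0,"rz":0,"dx":6,"dy":0,"dz":4.4,"gripper":0.4},{"rx":0,"ry":0,"rz":0,"dx":6,"dy":0,"dz":4.4,"gripper":0.4},{"rx":0,"ry":0,"rz":0,"dx":6,"dy":0,"dz":4.4,"gripper":0.4},{"rx":0,"ry":0,"rz":0,"dx":6,"dy":0,"dz":4.4,"gripper":0.4},{"rx":0,"ry":0,"rz":0,"dx":6,"dy":0,"dz":4.4,"gripper":0.4}])

```text
clock: 9.05
tcp_pos: [0.5157, -0.1361, 0.043]
orientation: [-2.187, -1.571, -0.706]
contact_force: [-3.7, -8.1, 5.0]
grip_width: 0.0595
gripper_force: 4.7
```

```bash
python3 -c "
from h import *; st(); batt('t3',(355,254))"
```

```text
t 9.05 tcp [ 0.5157 -0.1361  0.043 ] tip [ 0.5198 -0.124   0.0251] bay -0.2021 -0.0003 F [-3.7 -8.1  5. ] w 0.0595 j [ 0.1   0.74  0.5   2.04 -1.19  1.05  1.14]
[[0.259, 0.947, 0.189], [0.77, -0.32, 0.552], [0.584, 0.002, -0.812]]
blob 117 [349. 248.] 3 35 bay -0.1503 0.0079 yawerr -0.1
```

View pics/t3.png

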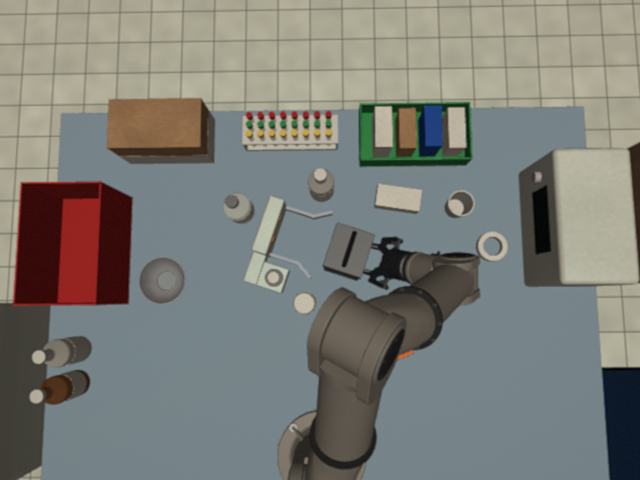

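The battery is square (yaw error about 0°) but roughly 8 mm off towards bay +y. I'll push slightly diagonally, so friction carries it back to the axis before the entry.

Emit:
step_arm(moves=[{"rx":0,"ry":0,"rz":0,"dx":5,"dy":0.8,"dz":3.6,"gripper":0.4},{"rx":0,"ry":0,"rz":0,"dx":5,"dy":0.8,"dz":3.6,"gripper":0.4},{"rx":0,"ry":0,"rz":0,"dx":5,"dy":0.8,"dz":3.6,"gripper":0.4},{"rx":0,"ry":0,"rz":0,"dx":5,"dy":0.8,"dz":3.6,"gripper":0.4},{"rx":0,"ry":0,"rz":0,"dx":5,"dy":0.8,"dz":3.6,"gripper":0.4},{"rx":0,"ry":0,"rz":0,"dx":5,"dy":0.8,"dz":3.6,"gripper":0.4},{"rx":0,"ry":0,"rz":0,"dx":5,"dy":0.8,"dz":3.6,"gripper":0.4},{"rx":0,"ry":0,"rz":0,"dx":5,"dy":0.8,"dz":3.6,"gripper":0.4}])

```text
clock: 10.1
tcp_pos: [0.5369, -0.0911, 0.043]
orientation: [-2.186, -1.57, -0.706]
contact_force: [-3.6, -7.7, 3.8]
grip_width: 0.0596
gripper_force: 4.6
```

```bash
python3 -c "
from h import *; st(); batt('t4',(329,242))"
```

```text
t 10.1 tcp [ 0.5369 -0.0911  0.043 ] tip [ 0.541  -0.0789  0.0251] bay -0.1527 -0.0063 F [-3.6 -7.7  3.8] w 0.0596 j [ 0.02  0.73  0.47  2.05 -1.24  1.01  1.09]
[[0.259, 0.948, 0.188], [0.769, -0.32, 0.553], [0.584, 0.001, -0.812]]
blob 116 [329. 240.] 3 36 bay -0.1008 0.0034 yawerr -0.0
```

Emit:
step_arm(moves=[{"rx":0,"ry":0,"rz":0,"dx":5,"dy":0.8,"dz":3.6,"gripper":0.4},{"rx":0,"ry":0,"rz":0,"dx":5,"dy":0.8,"dz":3.6,"gripper":0.4},{"rx":0,"ry":0,"rz":0,"dx":5,"dy":0.8,"dz":3.6,"gripper":0.4},{"rx":0,"ry":0,"rz":0,"dx":5,"dy":0.8,"dz":3.6,"gripper":0.4},{"rx":0,"ry":0,"rz":0,"dx":5,"dy":0,"dz":3.6,"gripper":0.4},{"rx":0,"ry":0,"rz":0,"dx":5,"dy":0,"dz":3.6,"gripper":0.4},{"rx":0,"ry":0,"rz":0,"dx":5,"dy":0,"dz":3.6,"gripper":0.4}])

```text
clock: 11.02
tcp_pos: [0.5539, -0.0512, 0.043]
orientation: [-2.187, -1.57, -0.706]
contact_force: [-2.1, -7.9, 1.5]
grip_width: 0.0595
gripper_force: 4.2
```

```bash
python3 -c "
from h import *; st(); batt('t5',(311,234))"
```

```text
t 11.03 tcp [ 0.5539 -0.0512  0.043 ] tip [ 0.558  -0.039   0.0252] bay -0.1095 -0.0099 F [-2.1 -7.9  1.5] w 0.0595 j [-0.03  0.72  0.44  2.05 -1.27  0.97  1.04]
[[0.259, 0.947, 0.188], [0.769, -0.32, 0.553], [0.584, 0.001, -0.812]]
blob 126 [312. 233.] 4 36 bay -0.0576 -0.0004 yawerr -0.0
```

View pics/t5.png

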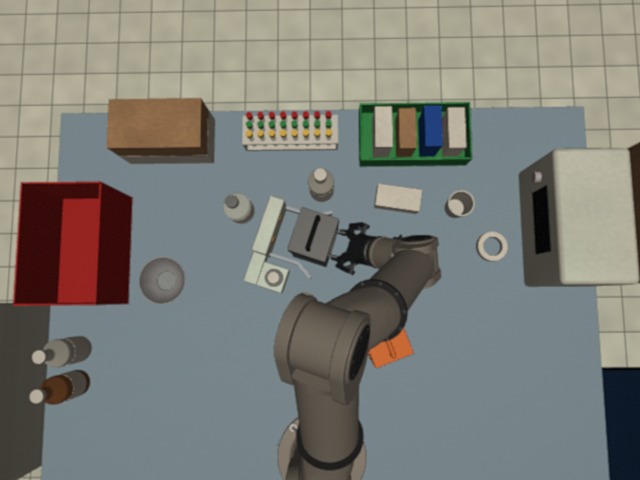

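The battery is centred in the mouth (lateral about 0, yaw about 0), with roughly 57 mm left. I'll keep going straight.

Emit:
step_arm(moves=[{"rx":0,"ry":0,"rz":0,"dx":5,"dy":0,"dz":3.6,"gripper":0.4},{"rx":0,"ry":0,"rz":0,"dx":5,"dy":0,"dz":3.6,"gripper":0.4},{"rx":0,"ry":0,"rz":0,"dx":5,"dy":0,"dz":3.6,"gripper":0.4},{"rx":0,"ry":0,"rz":0,"dx":5,"dy":0,"dz":3.6,"gripper":0.4},{"rx":0,"ry":0,"rz":0,"dx":5,"dy":0,"dz":3.6,"gripper":0.4},{"rx":0,"ry":0,"rz":0,"dx":5,"dy":0,"dz":3.6,"gripper":0.4},{"rx":0,"ry":0,"rz":0,"dx":5,"dy":0,"dz":3.6,"gripper":0.4}])

```text
clock: 11.95
tcp_pos: [0.5675, -0.0102, 0.0431]
orientation: [-2.186, -1.57, -0.706]
contact_force: [-2.6, -8.0, 1.4]
grip_width: 0.0597
gripper_force: 4.1
```

```bash
python3 -c "
from h import *; st(); batt('t6',(294,227))"
```

```text
t 11.95 tcp [ 0.5675 -0.0102  0.0431] tip [0.5716 0.0019 0.0252] bay -0.0663 -0.01 F [-2.6 -8.   1.4] w 0.0597 j [-0.08  0.7   0.4   2.05 -1.3   0.92  1.  ]
[[0.259, 0.947, 0.188], [0.769, -0.32, 0.553], [0.584, 0.001, -0.812]]
blob 118 [295. 227.] 4 36 bay -0.0143 -0.0021 yawerr -0.3
```

Emit:
step_arm(moves=[{"rx":0,"ry":0,"rz":0,"dx":2.5,"dy":0,"dz":1.8,"gripper":0.4},{"rx":0,"ry":0,"rz":0,"dx":2.5,"dy":0,"dz":1.8,"gripper":0.4},{"rx":0,"ry":0,"rz":0,"dx":2.5,"dy":0,"dz":1.8,"gripper":0.4},{"rx":0,"ry":0,"rz":0,"dx":0,"dy":0,"dz":0,"gripper":0.4}])

```text
clock: 12.5
tcp_pos: [0.5705, -0.001, 0.0431]
orientation: [-2.185, -1.57, -0.706]
contact_force: [-1.4, -5.3, 0.5]
grip_width: 0.0599
gripper_force: 3.0
```

Emit:
step_arm(moves=[{"rx":0,"ry":0,"rz":0,"dx":1.2,"dy":0,"dz":0.9,"gripper":0.4},{"rx":0,"ry":0,"rz":0,"dx":1.2,"dy":0,"dz":0.9,"gripper":0.4},{"rx":0,"ry":0,"rz":0,"dx":0,"dy":0,"dz":0,"gripper":0.4}])

```text
clock: 12.88
tcp_pos: [0.5714, 0.0015, 0.0431]
orientation: [-2.186, -1.57, -0.706]
contact_force: [-2.4, -6.9, 1.6]
grip_width: 0.0599
gripper_force: 3.7
```

No stop contact yet (force still at sliding level), so I'll continue in small steps.

Emit:
step_arm(moves=[{"rx":0,"ry":0,"rz":0,"dx":1.2,"dy":0,"dz":0.9,"gripper":0.4},{"rx":0,"ry":0,"rz":0,"dx":1.2,"dy":0,"dz":0.9,"gripper":0.4},{"rx":0,"ry":0,"rz":0,"dx":0,"dy":0,"dz":0,"gripper":0.4}])

```text
clock: 13.25
tcp_pos: [0.5724, 0.0042, 0.043]
orientation: [-2.186, -1.57, -0.706]
contact_force: [-1.9, -8.3, 1.7]
grip_width: 0.0597
gripper_force: 3.8
```

Emit:
step_arm(moves=[{"rx":0,"ry":0,"rz":0,"dx":1.2,"dy":0,"dz":0.9,"gripper":0.4},{"rx":0,"ry":0,"rz":0,"dx":0,"dy":0,"dz":0,"gripper":0.4}])

```text
clock: 13.5
tcp_pos: [0.5726, 0.0048, 0.043]
orientation: [-2.187, -1.57, -0.706]
contact_force: [-3.5, -9.1, 3.9]
grip_width: 0.0599
gripper_force: 5.1
```

```bash
python3 -c "
from h import *; st(); batt('t7',(290,224))"
```

```text
t 13.5 tcp [0.5726 0.0048 0.043 ] tip [0.5768 0.0169 0.0251] bay -0.0504 -0.0101 F [-3.5 -9.1  3.9] w 0.0599 j [-0.1   0.7   0.38  2.05 -1.31  0.89  0.98]
[[0.26, 0.947, 0.188], [0.769, -0.32, 0.553], [0.584, 0.001, -0.812]]
blob 120 [289. 225.] 4 36 bay 0.0013 -0.0017 yawerr 0.1
```

Emit:
step_arm(moves=[{"rx":0,"ry":0,"rz":0,"dx":1.2,"dy":0,"dz":0.9,"gripper":0.4},{"rx":0,"ry":0,"rz":0,"dx":0,"dy":0,"dz":0,"gripper":0.4}])

```text
clock: 13.8
tcp_pos: [0.5727, 0.0049, 0.043]
orientation: [-2.189, -1.569, -0.705]
contact_force: [-6.2, -12.3, 7.2]
grip_width: 0.0597
gripper_force: 7.3
```

Emit:
step_arm(moves=[{"rx":0,"ry":0,"rz":0,"dx":1.2,"dy":0,"dz":0.9,"gripper":0.4},{"rx":0,"ry":0,"rz":0,"dx":0,"dy":0,"dz":0,"gripper":0.4}])

```text
clock: 14.05
tcp_pos: [0.5727, 0.005, 0.0429]
orientation: [-2.191, -1.569, -0.704]
contact_force: [-9.8, -16.6, 10.4]
grip_width: 0.06
gripper_force: 9.4
```

Force climbs to about 22 N with no more motion, and the handle reads x = +1 mm with yaw about 0°, so the battery is home. I'll back straight off, lift, level the tool and shut the fingers.

Emit:
step_arm(moves=[{"rx":0,"ry":0,"rz":0,"dx":-4,"dy":0,"dz":-2.9,"gripper":0.4},{"rx":0,"ry":0,"rz":0,"dx":-16,"dy":0,"dz":-11.6,"gripper":0.4},{"rx":0,"ry":0,"rz":0,"dx":-16,"dy":0,"dz":-11.6,"gripper":0.4},{"rx":0,"ry":0,"rz":0,"dx":-16,"dy":0,"dz":-11.6,"gripper":0.4},{"rx":0,"ry":0,"rz":0,"dx":-16,"dy":0,"dz":-11.6,"gripper":0.4},{"rx":0,"ry":0,"rz":0,"dx":-16,"dy":0,"dz":-11.6,"gripper":0.4},{"rx":0,"ry":0,"rz":0,"dx":24,"dy":0,"dz":-33,"gripper":-1},{"rx":0,"ry":0,"rz":0,"dx":24,"dy":0,"dz":-33,"gripper":-1},{"rx":0,"ry":0,"rz":0,"dx":24,"dy":0,"dz":-33,"gripper":-1},{"rx":0,"ry":0,"rz":0,"dx":24,"dy":0,"dz":-33,"gripper":-1},{"rx":0,"ry":0,"rz":0,"dx":24,"dy":0,"dz":-33,"gripper":-1},{"rx":0,"ry":0,"rz":0,"dx":24,"dy":0,"dz":-33,"gripper":-1},{"rx":0,"ry":0,"rz":0,"dx":24,"dy":0,"dz":-33,"gripper":-1},{"rx":0,"ry":0,"rz":0,"dx":24,"dy":0,"dz":-33,"gripper":-1},{"rx":0,"ry":-9,"rz":0,"dx":0,"dy":0,"dz":0,"gripper":-1},{"rx":0,"ry":-9,"rz":0,"dx":0,"dy":0,"dz":0,"gripper":-1},{"rx":0,"ry":-9,"rz":0,"dx":0,"dy":0,"dz":0,"gripper":-1},{"rx":0,"ry":-9,"rz":0,"dx":0,"dy":0,"dz":0,"gripper":-1},{"rx":0,"ry":0,"rz":0,"dx":0,"dy":0,"dz":0,"gripper":-1}])

```text
clock: 16.42
tcp_pos: [0.5418, -0.0839, 0.3694]
orientation: [-2.542, -1.843, 0.0]
contact_force: [-1.3, 0.6, -1.4]
grip_width: -0.0003
gripper_force: 0.0
```

```bash
python3 -c "
from h import *; st(); batt('t8',(289,225))
im=cv2.imread('pics/t8.png');cv2.imwrite('pics/c8.png',cv2.resize(im[160:330,210:430],(770,595),interpolation=cv2.INTER_CUBIC))"
```

```text
t 16.43 tcp [ 0.5418 -0.0839  0.3694] tip [ 0.5418 -0.0839  0.3474] bay -0.1571 -0.0086 F [-1.3  0.6 -1.4] w -0.0003 j [-0.51  0.19  0.65  1.74 -0.12  1.25 -0.15]
[[0.311, 0.95, -0.001], [0.95, -0.311, 0.001], [0.001, -0.001, -1.0]]
blob 127 [289. 225.] 4 36 bay 0.0013 -0.0018 yawerr -0.5
```

View pics/c8.png

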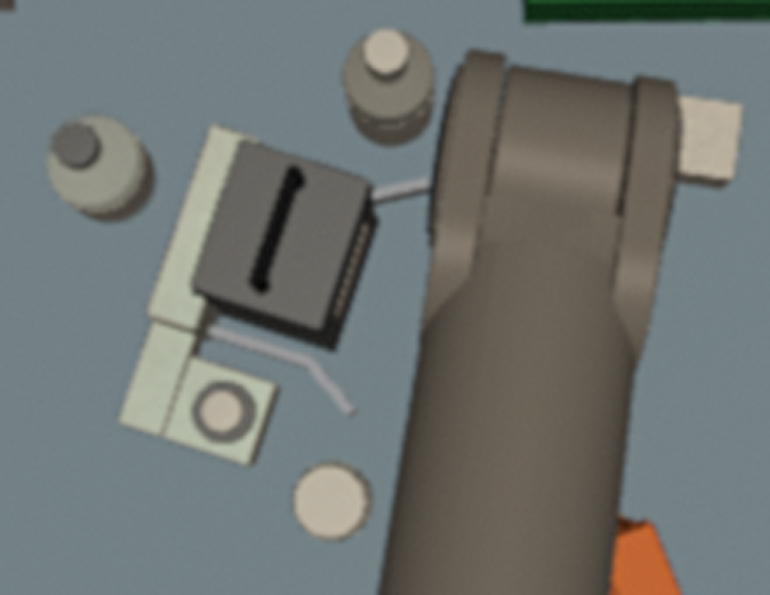

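The battery is seated against the stop at crop (270,240), upright, and the other items haven't moved. Now I'll move over the button at crop (222,411), about (0.4695, 0.1225).

Emit:
step_arm(moves=[{"rx":0,"ry":0,"rz":0,"dx":0,"dy":-44,"dz":0,"gripper":-1},{"rx":0,"ry":0,"rz":0,"dx":0,"dy":-44,"dz":0,"gripper":-1},{"rx":0,"ry":0,"rz":0,"dx":0,"dy":-45,"dz":0,"gripper":-1},{"rx":0,"ry":0,"rz":0,"dx":43,"dy":0,"dz":0,"gripper":-1},{"rx":0,"ry":0,"rz":0,"dx":43,"dy":0,"dz":0,"gripper":-1},{"rx":0,"ry":0,"rz":0,"dx":44,"dy":0,"dz":0,"gripper":-1},{"rx":0,"ry":0,"rz":0,"dx":44,"dy":0,"dz":0,"gripper":-1},{"rx":0,"ry":0,"rz":0,"dx":0,"dy":0,"dz":40,"gripper":-1},{"rx":0,"ry":0,"rz":0,"dx":0,"dy":0,"dz":40,"gripper":-1},{"rx":0,"ry":0,"rz":0,"dx":0,"dy":0,"dz":40,"gripper":-1},{"rx":0,"ry":0,"rz":0,"dx":0,"dy":0,"dz":40,"gripper":-1},{"rx":0,"ry":0,"rz":0,"dx":0,"dy":0,"dz":40,"gripper":-1},{"rx":0,"ry":0,"rz":0,"dx":0,"dy":0,"dz":40,"gripper":-1},{"rx":0,"ry":0,"rz":0,"dx":0,"dy":0,"dz":0,"gripper":-1}])

```text
clock: 18.23
tcp_pos: [0.4684, 0.1173, 0.1277]
orientation: [-2.552, -1.829, 0.009]
contact_force: [-0.4, 0.0, 0.5]
grip_width: -0.0001
gripper_force: 0.0
```

```bash
python3 -c "
from h import *; st(); im=r.grab_frame('side');cv2.imwrite('pics/s9.png',cv2.resize(im[150:330,250:490],(800,600),interpolation=cv2.INTER_CUBIC))"
```

```text
t 18.23 tcp [0.4684 0.1173 0.1277] tip [0.4683 0.1173 0.1057] bay 0.0108 0.1244 F [-0.4  0.   0.5] w -0.0001 j [-0.69  0.36  0.38  2.13 -0.21  0.69 -0.5 ]
[[0.321, 0.947, -0.006], [0.947, -0.321, -0.002], [-0.004, -0.005, -1.0]]
```

View pics/s9.png

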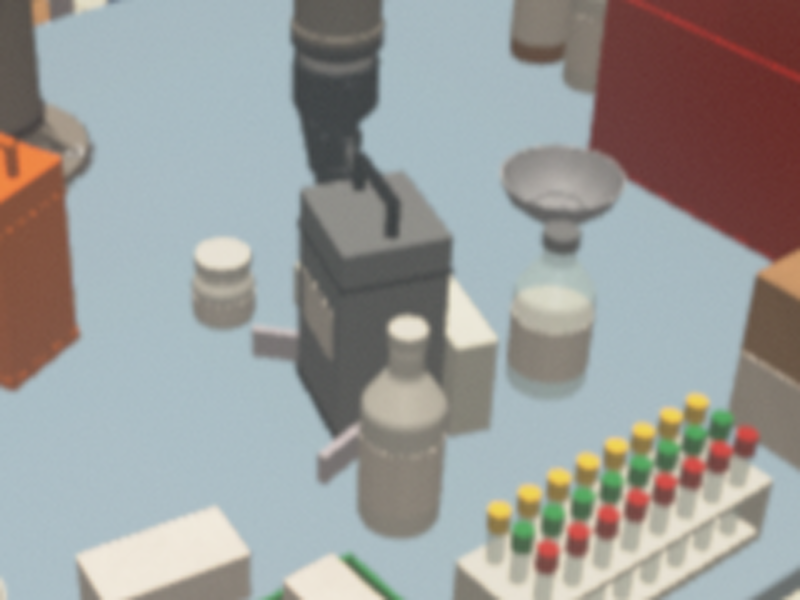

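The gripper is behind the battery in this view and clear of its handle. I'll shift 5 mm towards the button centre and come down.

Emit:
step_arm(moves=[{"rx":0,"ry":0,"rz":0,"dx":5,"dy":0,"dz":15,"gripper":-1},{"rx":0,"ry":0,"rz":0,"dx":0,"dy":0,"dz":15,"gripper":-1},{"rx":0,"ry":0,"rz":0,"dx":0,"dy":0,"dz":5,"gripper":-1},{"rx":0,"ry":0,"rz":0,"dx":0,"dy":0,"dz":0,"gripper":-1}])

```text
clock: 18.77
tcp_pos: [0.4715, 0.1252, 0.0945]
orientation: [-2.549, -1.837, 0.001]
contact_force: [-0.6, 0.4, -0.1]
grip_width: -0.0003
gripper_force: 0.0
```

Emit:
step_arm(moves=[{"rx":0,"ry":0,"rz":0,"dx":0,"dy":0,"dz":3,"gripper":-1},{"rx":0,"ry":0,"rz":0,"dx":0,"dy":0,"dz":3,"gripper":-1},{"rx":0,"ry":0,"rz":0,"dx":0,"dy":0,"dz":0,"gripper":-1}])

```text
clock: 19.15
tcp_pos: [0.472, 0.1253, 0.0889]
orientation: [2.549, 1.837, 0.001]
contact_force: [-1.4, -0.6, 4.8]
grip_width: 0.0001
gripper_force: 2.2
```

Emit:
step_arm(moves=[{"rx":0,"ry":0,"rz":0,"dx":0,"dy":0,"dz":2,"gripper":-1},{"rx":0,"ry":0,"rz":0,"dx":0,"dy":0,"dz":2,"gripper":-1},{"rx":0,"ry":0,"rz":0,"dx":0,"dy":0,"dz":0,"gripper":-1}])

```text
clock: 19.52
tcp_pos: [0.4722, 0.1253, 0.0874]
orientation: [-2.548, -1.835, -0.002]
contact_force: [-10.8, -4.1, 40.1]
grip_width: 0.0003
gripper_force: 20.2
```

Emit:
step_arm(moves=[{"rx":0,"ry":0,"rz":0,"dx":0,"dy":0,"dz":2,"gripper":-1},{"rx":0,"ry":0,"rz":0,"dx":0,"dy":0,"dz":1,"gripper":-1},{"rx":0,"ry":0,"rz":0,"dx":0,"dy":0,"dz":0,"gripper":-1}])

```text
clock: 19.9
tcp_pos: [0.4725, 0.1253, 0.0868]
orientation: [-2.548, -1.833, -0.004]
contact_force: [-19.9, -4.8, 73.6]
grip_width: -0.0001
gripper_force: 36.8
```

Hard stop reached. I'll ease off in small steps and read the force: a button should show a few newtons of spring over about 6 mm.

Emit:
step_arm(moves=[{"rx":0,"ry":0,"rz":0,"dx":0,"dy":0,"dz":-6,"gripper":-1},{"rx":0,"ry":0,"rz":0,"dx":0,"dy":0,"dz":0,"gripper":-1}])

```text
clock: 20.15
tcp_pos: [0.4721, 0.1253, 0.0887]
orientation: [2.549, 1.836, 0.003]
contact_force: [-0.4, -0.6, 4.9]
grip_width: 0.0
gripper_force: 2.2
```

Emit:
step_arm(moves=[{"rx":0,"ry":0,"rz":0,"dx":0,"dy":0,"dz":-2,"gripper":-1},{"rx":0,"ry":0,"rz":0,"dx":0,"dy":0,"dz":0,"gripper":-1}])

```text
clock: 20.4
tcp_pos: [0.4721, 0.1253, 0.0898]
orientation: [2.549, 1.836, 0.001]
contact_force: [0.8, -0.7, 4.6]
grip_width: -0.0001
gripper_force: 1.9
```

Emit:
step_arm(moves=[{"rx":0,"ry":0,"rz":0,"dx":0,"dy":0,"dz":-2,"gripper":-1},{"rx":0,"ry":0,"rz":0,"dx":0,"dy":0,"dz":0,"gripper":-1}])

```text
clock: 20.65
tcp_pos: [0.4721, 0.1253, 0.0918]
orientation: [2.549, 1.836, 0.001]
contact_force: [0.9, -0.9, 2.9]
grip_width: -0.0
gripper_force: 1.3
```

Emit:
step_arm(moves=[{"rx":0,"ry":0,"rz":0,"dx":0,"dy":0,"dz":-2,"gripper":-1},{"rx":0,"ry":0,"rz":0,"dx":0,"dy":0,"dz":0,"gripper":-1}])

```text
clock: 20.9
tcp_pos: [0.4717, 0.1252, 0.0937]
orientation: [-2.549, -1.837, 0.0]
contact_force: [1.7, 0.1, 1.7]
grip_width: -0.0002
gripper_force: 0.8
```

The force fell smoothly from 5 N to 1.7 N over 5 mm, which is the button's spring, and it was pressed to its stop. I'll lift clear, check and hand in.

Emit:
step_arm(moves=[{"rx":0,"ry":0,"rz":0,"dx":0,"dy":0,"dz":-10,"gripper":-1},{"rx":0,"ry":0,"rz":0,"dx":0,"dy":0,"dz":-35,"gripper":-1},{"rx":0,"ry":0,"rz":0,"dx":0,"dy":0,"dz":-40,"gripper":-1},{"rx":0,"ry":0,"rz":0,"dx":0,"dy":0,"dz":-40,"gripper":-1},{"rx":0,"ry":0,"rz":0,"dx":0,"dy":0,"dz":-40,"gripper":-1},{"rx":0,"ry":0,"rz":0,"dx":0,"dy":0,"dz":-40,"gripper":-1},{"rx":0,"ry":0,"rz":0,"dx":0,"dy":0,"dz":-30,"gripper":-1},{"rx":0,"ry":0,"rz":0,"dx":0,"dy":0,"dz":0,"gripper":-1},{"rx":0,"ry":0,"rz":0,"dx":0,"dy":0,"dz":0,"gripper":-1}])

```text
clock: 22.02
tcp_pos: [0.4709, 0.1249, 0.328]
orientation: [-2.548, -1.836, 0.002]
contact_force: [0.3, -0.5, 0.5]
grip_width: -0.0002
gripper_force: 0.0
```

```bash
python3 -c "
from h import *; st(); batt('t9',(289,225)); print(r.hand_in())"
```

```text
t 22.02 tcp [0.4709 0.1249 0.328 ] tip [0.4709 0.1249 0.306 ] bay 0.0188 0.1243 F [ 0.3 -0.5  0.5] w -0.0002 j [-0.8   0.09  0.45  1.92 -0.04  1.15 -0.66]
[[0.316, 0.949, -0.002], [0.949, -0.316, -0.0], [-0.001, -0.001, -1.0]]
blob 127 [289. 225.] 4 36 bay 0.0012 -0.0021 yawerr -0.4
the job is handed in; nothing more can be done
None
```

The battery is home against the back stop, the button was pressed to its stop and let go, and the job was handed in at 22 s with the arm clear; the one hard moment was a 77 N peak wrist force (limit 120 N) when the fingertips bottomed the button.

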